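# Pin up the dicer's press arm and eject its blade cassette for washing

## Task

The vegetable dicer's blade cassette has to be washed. First make the dicer safe: swing its ball-topped press arm up to the stop, pull the lock pin out of its parking bushing against the detent and push it fully home through the lock bushing and the arm, so that the arm cannot come down while you handle the blades. Only then push the ejector plunger all the way in so that the cassette slides out of its slot, draw it out and lay it flat in the draining tray without dropping it, leaving the bottle, jar, mug and brush alone.

Things in the scene. Friction and masses are not known exactly. Their poses are not given: they have to be found in the camera images.
- dicer: Lever vegetable dicer, steel and aluminium, fixed. Origin on the worktop under the slot's centre; z up, x from slot to arm pivot (away from the robot), y to the slot's open end. In mm: top plate x -80..135, y +-95, upper face z 96, with an 82 mm square throat at x 0, y 0. Two cheek plates on it, x 36..130, y +-(12..20), up to z 162. Cassette slot under the plate, open at y 95.
- press_arm (a joint): Press arm hinge, rad: 0 = arm level over the throat, pointing to the dicer's -x; grows as the ball goes up; 1.45 = up at its stop, where alone the arm's hole is in line with the lock bushing. Stiff hinge: the arm stays where it is left; about 5 N at the ball moves it.
- press_ball (a point): Centre of the black ball knob (36 mm diameter) at the end of the press arm, 190 mm from the pivot. Behind it a 14 mm rod for 65 mm, then a 16 x 22 mm bar; under the bar a 70 mm square white pusher, 35..105 mm from the pivot, reaching 47 mm below the bar's centre line.
- press_pivot (a point): Centre of the arm's hinge, 138 mm above the worktop at dicer x = 70, y = 0; hinge axis along the dicer's y.
- pin_knob (a point): Centre of the lock pin's black knob (30 mm diameter, level axis). Collar face 16 mm from it; beyond that a 12 mm steel shank, 80 mm long, grooved, its nose tapering to 5 mm over 12 mm. Pin 112 mm, 0.09..0.14 kg. Starts in the parking bushing, collar against it, nose to the dicer's +y. A spring ball in each bushing catches the groove when the collar is within 3 mm: 6..12 N pulls it out (to -y).
- pin_nose (a point): Tip of the pin's nose, on its axis, 96 mm from pin_knob; the line from pin_knob to pin_nose is the pin's direction.
- park_mouth (a point): Centre of the mouth of the parking bushing (32 mm square aluminium block, 45 mm long, 15 mm bore along the dicer's y) on the top plate: dicer x -58, y -95, z 113. The mouth looks to the dicer's -y. The parked pin lies 1 to 2 mm below the bore's axis.
- lock_mouth (a point): Centre of the mouth of the lock bushing (32 mm square block, 15 mm bore along y), dicer x 106, y -56, z 138, looking to -y. Behind it the bore goes on through near cheek (to 44 mm deep), arm hub (48..64 mm, 17 mm hole) and far cheek (to 76 mm). Pin fully home: collar against the mouth, pin_knob 16 mm out of it and 1 to 2 mm below the bore's axis, pin_nose 80 mm in.
- ejector (a joint): Travel of the ejector plunger, m: 0 = out, 0.052 = all the way in, towards the dicer's +y. Spring 3 N rising to 6.5 N; springs back when let go. It pushes the cassette along by the same distance, and the cassette stays there.
- ejector_face (a point): Centre of the outer face of the ejector's black button (40 mm diameter, 14 mm thick, on a 12 mm rod), which faces the dicer's -y: at rest dicer x 0, y -165, z 75.
- cassette: Steel blade cassette: 100 x 100 x 22 mm frame with a blade grid, 0.17..0.28 kg. Origin at the frame's centre, half-way up; z up, a tongue on its +y side. Starts fully in the slot (dicer x 0, y 0, z 75), tongue inside too. Slides along y on rails, 2 mm play each side; after the ejector's 52 mm the tongue stands out; clear of the slot after 145 mm in all.
- cassette_tongue (a point): Centre of the cassette's tongue, the place to hold it: a tab 36 mm wide (x), 46 mm long (y), 12 mm thick, its top flush with the frame's, its centre 72 mm to +y of the cassette's centre and 5 mm above it.
- slot_exit (a point): Centre of the slot's open end: dicer x 0, y 95, z 75.
- tray: White plastic draining tray, fixed, 280 (x) x 210 (y) x 42 mm high outside, walls 5 mm, rim 10 mm wider all round, inner floor 5 mm above the worktop. Origin at the centre of its underside.
- oil_bottle: Bystander: green bottle, 62 mm diameter, 200 mm tall; origin at the centre of its foot. Bottle, jar and mug change places.
- spice_jar: Bystander: glass jar, 72 mm diameter, 110 mm tall; origin at the centre of its foot.
- mug: Bystander: white mug, 80 mm diameter, 90 mm tall, handle on its +y side reaching about 35 mm out; origin at the centre of its foot.
- dish_brush: Bystander: white dish brush lying along its x, 200 mm long, 42 mm wide, 20 mm high; origin at the middle of its underside.
Mind the look-alikes: they are no part of the job. There is more than one size of the cassette; the one meant has the size given above.

How it is judged:
On the way, in this order (a step that is already met when the one before it is completed fails the run):
1. the press arm is up at its stop and the lock pin is fully home through the lock bushing (value of joint press_arm above 1.3 rad and y of pin_nose in the frame of lock_mouth above 0.076 m and distance between pin_knob and lock_mouth below 0.022 m), for 0.2 s.
2. the ejector plunger is pushed all the way in and has slid the cassette out (value of joint ejector above 0.047 m and y of cassette_tongue in the frame of slot_exit above 0.018 m), for 0.05 s.
At the end, for the whole second after the job is handed in: Press arm at its stop (joint above 1.3 rad), lock pin home through the lock bushing (within 4 mm of seated), blade cassette at rest, lying flat (within 0.1 rad) on the tray's floor between its walls, nothing held (all of step 1 and x of cassette in the frame of tray between -0.13 and 0.13 m and y of cassette in the frame of tray between -0.1 and 0.1 m and z of cassette in the frame of tray below 0.021 m and angle between the z axis of cassette and the z axis of tray, either way round below 0.1 rad and linear speed of cassette below 0.02 m/s); the robot touches nothing.
It fails at once if the cassette is moved out of its slot by more than 20 mm while the arm is not pinned up (y of cassette in the frame of dicer above 0.02 m and not (value of joint press_arm above 1.3 rad and y of pin_nose in the frame of lock_mouth above 0.076 m and distance between pin_knob and lock_mouth below 0.022 m)).
It fails at once if the cassette is dropped (falls freely faster than 0.8 m/s) (linear speed of cassette above 0.8 m/s and contact force between the fingers and cassette below 0.2 N).
It fails at once if the bottle, jar, mug or brush is pushed more than 25 mm away or tipped ((distance of oil_bottle from where it was at the start of the episode above 0.025 m or angle between oil_bottle's own z axis and vertical above 0.3 rad) or (distance of spice_jar from where it was at the start of the episode above 0.025 m or angle between spice_jar's own z axis and vertical above 0.3 rad) or (distance of mug from where it was at the start of the episode above 0.025 m or angle between mug's own z axis and vertical above 0.3 rad) or distance of dish_brush from where it was at the start of the episode above 0.025 m).
It also fails if it takes over 72 s, if anything falls off the work surface, if the arm or the gripper's body presses on something with over 40 N, if the wrist force passes 120 N, or if a joint passes its speed limit or range.

## Robot

A 6-joint arm with a two-finger parallel gripper is mounted at the origin on the work surface. World frame = base frame: x ahead of the robot, y to its left, z up, the work surface at z = 0. Lengths are in m, angles in rad, forces in N, time in s.
With the tool pointing down it reaches from about 0.375 to 0.9 m from the base axis. Payload 3.1 kg.
Tool frame: the origin (TCP) lies at the very end of the fingers, on their centre line; the grasp point (between the pads) lies 19 mm behind it; z points along the fingers, y is the direction in which the jaws open and shut (so a half turn about z gives the same grasp; the last joint's range is limited). The gripper opens to 85 mm and grips with 20 to 120 N. Pads are 22 mm wide; open, the fingers measure 114 mm over their backs; the gripper's body (76 mm by 85 mm) begins 54 mm behind the grasp point. The pads swing forward as they close: fully open they stand 13 mm farther back than shut.
Start: joints at [1.139, 0.527, 1.433, -0, 1.181, -0.178], TCP at [0.156, 0.605, 0.231] pointing down, gripper open.
Joint ranges: [-3.08, 3.08], [-0.75, 2.2], [0.22, 2.44], [-1.43, 4.57], [0, 2.65], [-2.85, 2.85]. Speed limits (rad/s): [2.79, 2.79, 3.14, 3.14, 3.14, 3.14].

## Interface

Orientations are given as a unit quaternion [x, y, z, w].
In Python, from station import manip gives the robot as it stands. The module is installed in compiled form; this text tells all that it offers.
- The arm moves only by the tool send_rows, never from a script. Its argument "commands" is a list of rows, each an object with "delta_pos": the shift along the world's x, y, z in cm, a list of three; "yaw": the turn about the world's z in rad. A call has 1 to 10 rows; each row shifts and turns the pose as measured when the row begins; what a row does not reach is not made up. A row lasts 1/8 s, in which the tool goes at most 62.5 mm and 10.7 degrees, less where a joint would pass 70% of its speed; a pose out of reach is approached as far as the arm can. A call is refused whole if a number of a shift passes 6.25 or a number of a turn 0.188, either way. A call with a gripper value outside its range is refused whole. "grip" is the closure, from -1 (fully open) to 1 (shut), set as the call begins (left out, the last holds). The fingers move at their own pace and stop on an object; "force" is the grip in N (left out, the last holds). Time passes only in rows, so rows that do not move let the fingers close. It gives the time, the measured TCP pose, the force and the opening at its end, in the units of the state.
- manip.sense(): the state, without advancing time (a new reading comes with each control period).
- manip.snapshot(name): name is "side" or "top"; returns the picture (480x640x3 uint8, blue, green, red); there is no depth.
- manip.get_calibration(name): a dict with "fx", "fy", "cx", "cy" (pixels), "world_to_cam" (4x4, takes a point from world to camera coordinates). Camera axes: x right, y down, z forward; pixel columns grow to the right and rows downward; lengths in m; the calibration is good to about 2 mm. A picture is of the moment at which its call begins. get_calibration takes no time and is no camera call.
- manip.sign_off(): hands the job in, once; it reports no verdict.
The state is a dict: "t": time; "q": joint angles; "qd": joint speeds; "tau": joint torques, N m; "tcp_pos": TCP position; "tool_rot": TCP orientation; "force": force on the tool from outside, world axes, zero at the start; "ft_torque": the same for the moment, N m; "finger_gap": opening from 0.0 (shut) to 1.0 (fully open).
Only numpy, scipy, OpenCV 4.12 (cv2) and the standard library are available. Lean on these libraries where they do the work, as an engineer would, in place of code of your own. Each camera call takes 0.05 s, during which the arm holds its last target. There are 200 camera calls.

## Working session

There is one attempt and no reset: what is moved stays moved. The work goes in short steps, Python scripts to look and compute and a tool call to move; the robot and the scene stay as the last step left them, time stands still between calls to the robot, and variables do not carry over. Pictures are saved under pics/ and viewed, about 8 in all and at most 12, crops included, and the job is handed in when it is done.

Besides the shell and the picture viewer there is one more tool, called after "Emit:" as name(argument=value, ...), one argument or row to a line, values as JSON. send_rows: Moves the arm, as the interface text tells. Its arguments: {"type":"object","properties":{"commands":{"type":"array","items":{"type":"object","properties":{"delta_pos":{"type":"array","items":{"type":"number"}},"yaw":{"type":"number"}}}},"grip":{"type":"number"},"force":{"type":"number"}},"required":["commands"]}

```bash
mkdir -p pics; cat > h.py <<'E'
import numpy as np, cv2
from station import manip
def snap(n,f):
    im=manip.snapshot(n); cv2.imwrite('pics/'+f,im); return im
def ray(n,u,v):
    c=manip.get_calibration(n); T=np.array(c['world_to_cam']); R=T[:3,:3]; o=-R.T@T[:3,3]
    d=R.T@np.array([(u-c['cx'])/c['fx'],(v-c['cy'])/c['fy'],1]); return o,d/np.linalg.norm(d)
def onz(n,u,v,z):
    o,d=ray(n,u,v); return o+d*(z-o[2])/d[2]
def tri(u1,v1,u2,v2):
    A=[];b=[]
    o1,d1=ray('top',u1,v1);o2,d2=ray('side',u2,v2)
    P1=np.eye(3)-np.outer(d1,d1);P2=np.eye(3)-np.outer(d2,d2)
    p=np.linalg.solve(P1+P2,P1@o1+P2@o2); return p,np.linalg.norm(P1@(p-o1)),np.linalg.norm(P2@(p-o2))
def proj(n,p):
    c=manip.get_calibration(n); T=np.array(c['world_to_cam']); q=T[:3,:3]@np.array(p)+T[:3,3]
    return np.array([c['fx']*q[0]/q[2]+c['cx'],c['fy']*q[1]/q[2]+c['cy']])
E
python3 - <<'E'
from h import *
print(manip.sense())
for n in('top','side'):
    snap(n,n+'0.png'); c=manip.get_calibration(n);print(n,c['fx'],ray(n,320,240))
E
```

```text
{'t': 0.0, 'q': array([ 1.13950431e+00,  5.28435657e-01,  1.43389607e+00,  8.71947146e-06,
        1.18142914e+00, -1.78490527e-01]), 'qd': array([-4.78161984e-05,  7.20925455e-05, -9.66965582e-04, -8.35153791e-04,
       -1.30045744e-03, -9.84626255e-04]), 'tau': array([-9.55523101e-04, -4.42352664e+01, -1.78018409e+01, -2.94875217e-04,
        8.58764484e-03,  5.00284401e-06]), 'tcp_pos': array([0.15598109, 0.60447994, 0.23035437]), 'tool_rot': array([ 1.26065999e-01,  9.92021264e-01, -1.03289390e-03, -3.29282100e-04]), 'force': array([-0.53355302,  0.42118922, -0.01751094]), 'ft_torque': array([-0.08631155,  0.00924687,  0.01402603]), 'finger_gap': 1.0023797502978742}
top 554.7110636803793 (array([ 0.1831893 , -0.05834338,  1.67349848]), array([ 1.64694814e-01, -5.10859813e-04, -9.86344441e-01]))
side 480.49680015543817 (array([0.34014683, 0.65836219, 0.94292799]), array([ 0.09901199, -0.65980458, -0.74488559]))
```

View pics/top0.png

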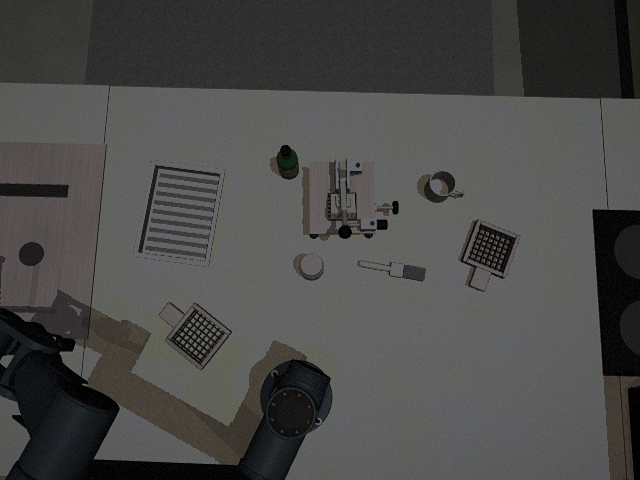

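View pics/side0.png

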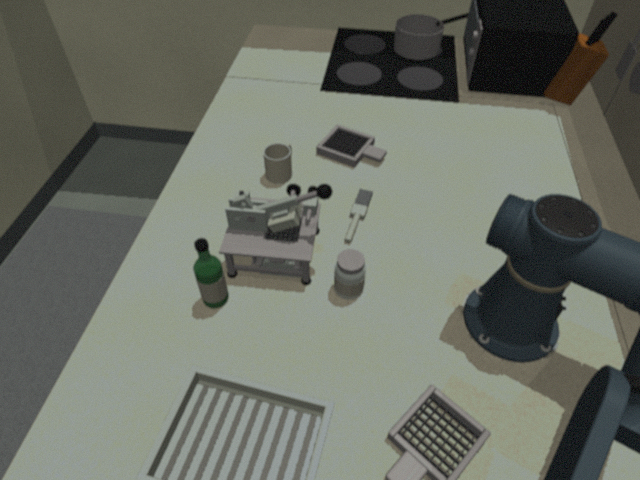

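```bash
python3 - <<'E'
import cv2,numpy as np
t=cv2.imread('pics/top0.png')[135:285,265:435]; s=cv2.imread('pics/side0.png')[170:310,185:345]
t=cv2.convertScaleAbs(t,alpha=1.8,beta=10)
a=cv2.resize(t,None,fx=4.7,fy=4,interpolation=cv2.INTER_CUBIC)
a=cv2.resize(t,(680,600),interpolation=cv2.INTER_CUBIC);b=cv2.resize(s,(686,600),interpolation=cv2.INTER_CUBIC)
cv2.imwrite('pics/c_t.png',a);cv2.imwrite('pics/c_s.png',b)
E
```

```text
(no output)
```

View pics/c_t.png

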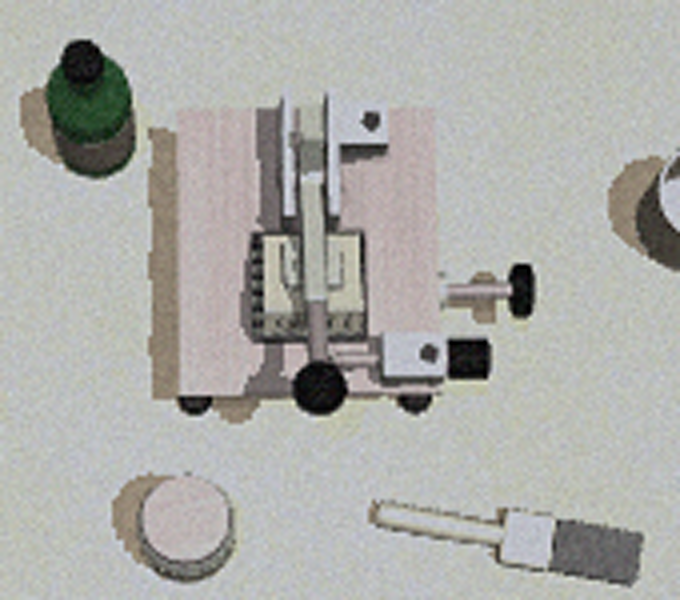

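View pics/c_s.png

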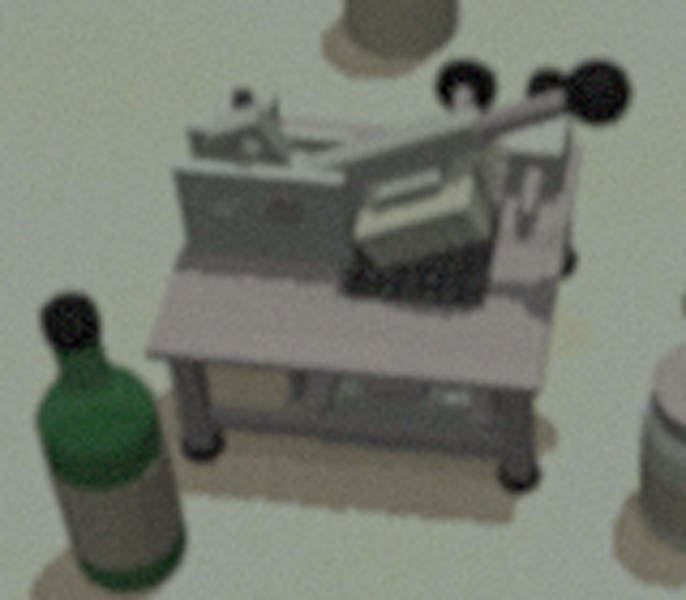

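```bash
python3 - <<'E'
from h import *
t=lambda x,y:(265+x/4-.375,135+y/4-.375)
s=lambda x,y:(185+x*160/686-.38,170+y*140/600-.38)
for c in [(178,398),(440,396),(178,107),(438,107)]: print('plate',onz('top',*t(*c),.096))
for n,c,z in [('jar',(186,515),.11),('bottlecap',(83,60),.2)]: print(n,onz('top',*t(*c),z))
# dark blobs
for n,img,box in [('top','top0.png',(265,435,135,285)),('side','side0.png',(185,345,170,310))]:
    im=cv2.imread('pics/'+img); m=(im.max(2)<(26 if n=='top' else 34)).astype(np.uint8)
    u0,u1,v0,v1=box; k=m[v0:v1,u0:u1]
    N,L,S,C=cv2.connectedComponentsWithStats(k)
    for i in range(1,N):
        if S[i,4]>15: print(n,S[i]+[u0,v0,0,0,0],C[i]+[u0,v0])
print('ball',tri(*t(320,388),*s(598,92)))
print('ejbtn',tri(*t(522,290),*s(467,85)))
print('knob',onz('top',*t(469,358),.127))
print('lockblk edges', onz('top',*t(387,145),.154),onz('top',*t(387,95),.154))
print('tray',[onz('top',u,v,.042).round(3) for u,v in[(153,160),(225,170),(209,267),(134,256)]])
E
```

```text
plate [ 0.46300878 -0.02734998  0.096     ]
plate [ 0.46918739 -0.21661102  0.096     ]
plate [ 0.68145168 -0.02133315  0.096     ]
plate [ 0.68647986 -0.21367535  0.096     ]
jar [ 0.37645643 -0.03561292  0.11      ]
bottlecap [0.68074853 0.0429619  0.2       ]
top [280 145  11  15 123] [285.34146341 151.69918699]
top [277 161  21  18  94] [286.71276596 170.07446809]
top [392 201   6  13  64] [394.875    207.078125]
top [377 220  10  10  94] [381.5        224.21276596]
top [338 225  14  13 138] [344.4057971  231.39855072]
top [310 234   8   4  25] [313.36 235.32]
top [365 234   8   4  22] [368.36363636 235.22727273]
side [288 185  12   9  55] [293.49090909 188.47272727]
side [309 185  22  13 136] [322.22794118 191.15441176]
side [196 240  12  12 104] [201.14423077 245.50961538]
ball (array([ 0.44928635, -0.12398178,  0.22349449]), np.float64(0.00019838673713242457), np.float64(0.00019838673713241855))
ejbtn (array([ 0.55368028, -0.27879398,  0.07519201]), np.float64(0.000366037677413767), np.float64(0.000366037677413423))
knob [ 0.49152862 -0.23394683  0.127     ]
lockblk edges [ 0.63893801 -0.17189694  0.154     ] [ 0.67593061 -0.17149326  0.154     ]
tray [array([0.69 , 0.456, 0.042]), array([0.665, 0.235, 0.042]), array([0.367, 0.266, 0.042]), array([0.394, 0.49 , 0.042])]
```

Emit:
send_rows(
  commands=[
    {"delta_pos":[4,-3.5,2.5],"yaw":0.14},
    {"delta_pos":[4,-3.5,2.5],"yaw":0.14},
    {"delta_pos":[4,-3.5,2.5]},
    {"delta_pos":[4,-3.5,2.5]},
    {"delta_pos":[4,-5,2]},
    {"delta_pos":[2,-6,2]},
    {"delta_pos":[1,-6,0]},
    {"delta_pos":[1,-6,0]},
    {"delta_pos":[1,-6,0]},
    {"delta_pos":[1,-6,0]},
  ],
  grip=-1,
)

```text
validation failed for argument at $.co...
```

Emit:
send_rows(
  commands=[
    {"delta_pos":[4.0,-3.5,2.5],"yaw":0.14},
    {"delta_pos":[4.0,-3.5,2.5],"yaw":0.14},
    {"delta_pos":[4.0,-3.5,2.5],"yaw":0.0},
    {"delta_pos":[4.0,-3.5,2.5],"yaw":0.0},
    {"delta_pos":[4.0,-5.0,2.0],"yaw":0.0},
    {"delta_pos":[2.0,-6.0,2.0],"yaw":0.0},
    {"delta_pos":[1.0,-6.0,0.0],"yaw":0.0},
    {"delta_pos":[1.0,-6.0,0.0],"yaw":0.0},
    {"delta_pos":[1.0,-6.0,0.0],"yaw":0.0},
    {"delta_pos":[1.0,-6.0,0.0],"yaw":0.0},
  ],
  grip=-1,
)

```text
t: 1.35
tcp_pos: [0.4148, 0.1113, 0.3663]
tool_rot: [-0.023, 1.0, -0.004, 0.0]
force: [1.1, -0.2, 0.0]
finger_gap: 1.0
```

Emit:
send_rows(
  commands=[
    {"delta_pos":[0.9,-6.0,-1.0],"yaw":0.0},
    {"delta_pos":[0.9,-6.0,-1.0],"yaw":0.0},
    {"delta_pos":[0.9,-6.0,-1.0],"yaw":0.0},
    {"delta_pos":[0.9,-5.5,-1.0],"yaw":0.0},
    {"delta_pos":[0.0,0.0,0.0],"yaw":0.0},
  ],
)

```text
t: 1.98
tcp_pos: [0.4502, -0.1326, 0.3248]
tool_rot: [-0.02, 1.0, -0.004, 0.001]
force: [0.1, 1.0, -0.1]
finger_gap: 0.998
```

Emit:
send_rows(
  commands=[
    {"delta_pos":[-0.1,0.9,-3.0],"yaw":-0.01},
    {"delta_pos":[0.0,0.0,-3.5],"yaw":0.0},
    {"delta_pos":[0.0,0.0,-3.0],"yaw":0.0},
    {"delta_pos":[0.0,0.0,-2.0],"yaw":0.0},
    {"delta_pos":[0.0,0.0,0.0],"yaw":0.0},
  ],
)

```text
t: 2.6
tcp_pos: [0.4474, -0.1191, 0.2071]
tool_rot: [-0.015, 1.0, -0.003, 0.0]
force: [-0.5, -0.3, -0.4]
finger_gap: 1.002
```

```bash
python3 - <<'E'
from h import *
print(manip.sense()['tcp_pos'],manip.sense()['force'])
im=snap('side','s1.png')[150:310,230:400]
cv2.imwrite('pics/s1c.png',cv2.resize(im,(637,600),interpolation=cv2.INTER_CUBIC))
E
```

```text
[ 0.44744708 -0.11911717  0.20706815] [-0.52072271 -0.28839465 -0.36670421]
```

View pics/s1c.png

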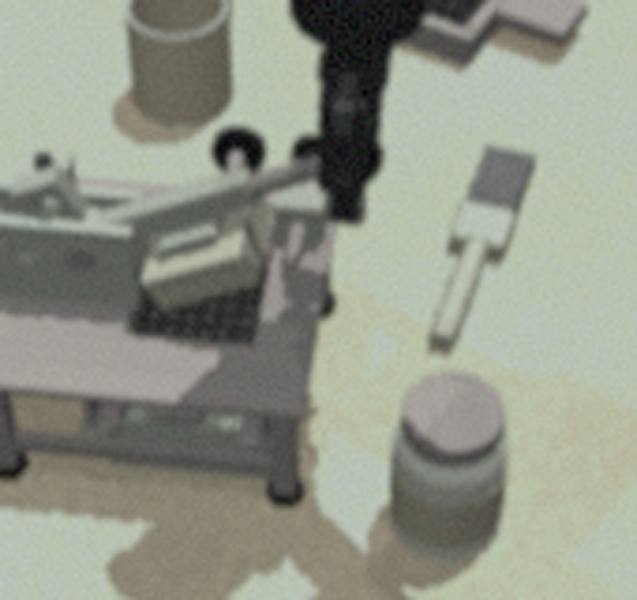

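The side view shows the fingers straddling the ball, with the finger tip at about crop (345,215) and the ball at (350,165). I'll correct the position slightly and close.

Emit:
send_rows(
  commands=[
    {"delta_pos":[0.2,-0.4,-0.5],"yaw":0.0},
    {"delta_pos":[0.0,0.0,0.0],"yaw":0.0},
  ],
)

```text
t: 2.9
tcp_pos: [0.4515, -0.1236, 0.2045]
tool_rot: [-0.015, 1.0, -0.004, 0.003]
force: [0.1, -0.2, 0.1]
finger_gap: 1.001
```

Emit:
send_rows(
  commands=[
    {"delta_pos":[0.0,0.0,0.0],"yaw":0.0},
    {"delta_pos":[0.0,0.0,0.0],"yaw":0.0},
    {"delta_pos":[0.0,0.0,0.0],"yaw":0.0},
    {"delta_pos":[0.0,0.0,0.0],"yaw":0.0},
    {"delta_pos":[0.0,0.0,0.0],"yaw":0.0},
    {"delta_pos":[0.0,0.0,0.0],"yaw":0.0},
  ],
  grip=1,
  force=30,
)

```text
t: 3.65
tcp_pos: [0.4519, -0.1233, 0.2056]
tool_rot: [-0.015, 1.0, -0.004, 0.004]
force: [0.1, 0.6, 0.8]
finger_gap: 0.402
```

Emit:
send_rows(
  commands=[
    {"delta_pos":[0.9,0.0,1.7],"yaw":0.0},
    {"delta_pos":[1.1,0.0,1.6],"yaw":0.0},
    {"delta_pos":[1.2,0.1,1.5],"yaw":0.0},
    {"delta_pos":[1.4,0.0,1.3],"yaw":0.0},
    {"delta_pos":[0.0,0.0,0.0],"yaw":0.0},
  ],
)

```text
t: 4.28
tcp_pos: [0.4954, -0.1217, 0.2629]
tool_rot: [-0.015, 1.0, -0.002, -0.002]
force: [1.3, 0.9, 1.2]
finger_gap: 0.402
```

Emit:
send_rows(
  commands=[
    {"delta_pos":[1.5,0.0,1.2],"yaw":0.0},
    {"delta_pos":[1.6,0.1,1.0],"yaw":0.0},
    {"delta_pos":[1.7,0.0,0.8],"yaw":0.0},
    {"delta_pos":[1.8,0.1,0.7],"yaw":0.0},
    {"delta_pos":[0.0,0.0,0.0],"yaw":0.0},
  ],
)

```text
t: 4.9
tcp_pos: [0.5502, -0.1199, 0.2943]
tool_rot: [-0.015, 1.0, -0.002, -0.016]
force: [1.9, 1.9, 0.4]
finger_gap: 0.395
```

Emit:
send_rows(
  commands=[
    {"delta_pos":[1.7,0.0,0.6],"yaw":0.0},
    {"delta_pos":[1.7,0.1,0.4],"yaw":0.0},
    {"delta_pos":[1.5,0.0,0.2],"yaw":0.0},
    {"delta_pos":[0.5,0.0,0.0],"yaw":0.0},
    {"delta_pos":[0.5,0.0,0.0],"yaw":0.0},
  ],
)

```text
t: 5.52
tcp_pos: [0.5969, -0.1181, 0.3046]
tool_rot: [-0.016, 0.999, -0.0, -0.029]
force: [-4.8, 1.5, 6.6]
finger_gap: 0.387
```

Emit:
send_rows(
  commands=[
    {"delta_pos":[0.8,0.0,0.0],"yaw":0.0},
    {"delta_pos":[0.8,0.0,0.0],"yaw":0.0},
  ],
)

```text
t: 5.78
tcp_pos: [0.6106, -0.1176, 0.3054]
tool_rot: [-0.016, 0.999, -0.0, -0.031]
force: [1.7, 2.9, 2.0]
finger_gap: 0.322
```

Emit:
send_rows(
  commands=[
    {"delta_pos":[0.0,0.0,0.0],"yaw":0.0},
    {"delta_pos":[0.0,0.0,0.0],"yaw":0.0},
    {"delta_pos":[0.0,0.0,0.0],"yaw":0.0},
    {"delta_pos":[0.0,0.0,4.0],"yaw":0.0},
    {"delta_pos":[-1.0,-1.0,4.0],"yaw":-0.15},
    {"delta_pos":[-4.0,-4.0,1.0],"yaw":-0.18},
    {"delta_pos":[-4.0,-4.0,0.0],"yaw":-0.18},
    {"delta_pos":[-3.0,-4.0,0.0],"yaw":-0.18},
  ],
  grip=-1,
)

```text
t: 6.78
tcp_pos: [0.4892, -0.2491, 0.3947]
tool_rot: [0.33, 0.944, 0.011, -0.027]
force: [0.8, -1.0, 0.3]
finger_gap: 1.002
```

```bash
python3 - <<'E'
from h import *
print(manip.sense()['tcp_pos'],manip.sense()['tool_rot'],manip.sense()['force'])
p=np.array([.618,-.1185,.138])
for th in(1.3,1.45): b=p+.19*np.array([-np.cos(th),-.028*np.cos(th),np.sin(th)]);print(th,proj('side',b),proj('top',b))
a=snap('side','s2.png')[120:300,185:365];b=snap('top','t2.png')[130:300,265:435]
b=cv2.convertScaleAbs(b,alpha=1.8,beta=10)
cv2.imwrite('pics/c2.png',np.hstack([cv2.resize(a,(400,400),interpolation=3),cv2.resize(b,(400,400),interpolation=3)]))
E
```

```text
[ 0.48920803 -0.24905739  0.39471692] [ 0.33002113  0.94352511  0.01068366 -0.02706068] [ 0.81672349 -1.03564483  0.30810222]
1.3 [268.22539761 151.53922621] [345.63718811 178.75817354]
1.45 [254.81269472 148.31166341] [345.61339876 167.44344669]
```

View pics/c2.png

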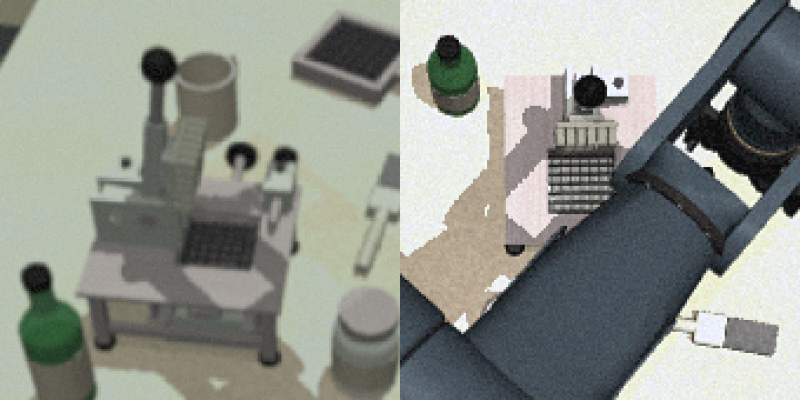

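Emit:
send_rows(
  commands=[
    {"delta_pos":[0.1,0.5,-2.0],"yaw":-0.174},
    {"delta_pos":[0.1,0.5,-2.0],"yaw":-0.174},
    {"delta_pos":[0.1,0.5,-3.0],"yaw":-0.174},
    {"delta_pos":[0.0,0.2,-4.0],"yaw":-0.174},
    {"delta_pos":[0.0,0.0,-4.0],"yaw":-0.174},
    {"delta_pos":[0.0,0.0,-4.0],"yaw":0.0},
    {"delta_pos":[0.0,0.0,0.0],"yaw":0.0},
  ],
)

```text
t: 7.75
tcp_pos: [0.4926, -0.2333, 0.2003]
tool_rot: [0.707, 0.707, 0.02, -0.018]
force: [1.4, -1.2, -0.1]
finger_gap: 1.004
```

Emit:
send_rows(
  commands=[
    {"delta_pos":[0.0,0.1,-4.0],"yaw":0.03},
    {"delta_pos":[0.0,0.0,-3.5],"yaw":0.0},
    {"delta_pos":[0.0,0.0,-2.5],"yaw":0.0},
    {"delta_pos":[0.0,0.0,-0.5],"yaw":0.0},
    {"delta_pos":[0.0,0.0,0.0],"yaw":0.0},
  ],
)

```text
t: 8.38
tcp_pos: [0.5008, -0.2362, 0.1013]
tool_rot: [0.694, 0.72, 0.021, -0.009]
force: [0.3, -0.2, -0.0]
finger_gap: 1.001
```

Emit:
send_rows(
  commands=[
    {"delta_pos":[-0.8,0.4,-0.6],"yaw":-0.008},
    {"delta_pos":[0.0,0.0,0.0],"yaw":0.0},
  ],
)

```text
t: 8.62
tcp_pos: [0.4936, -0.2328, 0.0974]
tool_rot: [0.697, 0.717, 0.021, -0.006]
force: [0.5, 0.4, -0.2]
finger_gap: 1.001
```

```bash
python3 - <<'E'
from h import *
print(manip.sense()['tcp_pos'],manip.sense()['tool_rot'],manip.sense()['force'])
a=snap('side','s3.png')[140:280,225:365];b=snap('top','t3.png')[150:290,320:460]
b=cv2.convertScaleAbs(b,alpha=1.8,beta=10)
cv2.imwrite('pics/c3.png',np.hstack([cv2.resize(a,(400,400),interpolation=3),cv2.resize(b,(400,400),interpolation=3)]))
E
```

```text
[ 0.49359768 -0.23276162  0.0974056 ] [ 0.69663007  0.71709572  0.02099081 -0.00629767] [ 0.49382231  0.44322772 -0.20843985]
```

View pics/c3.png

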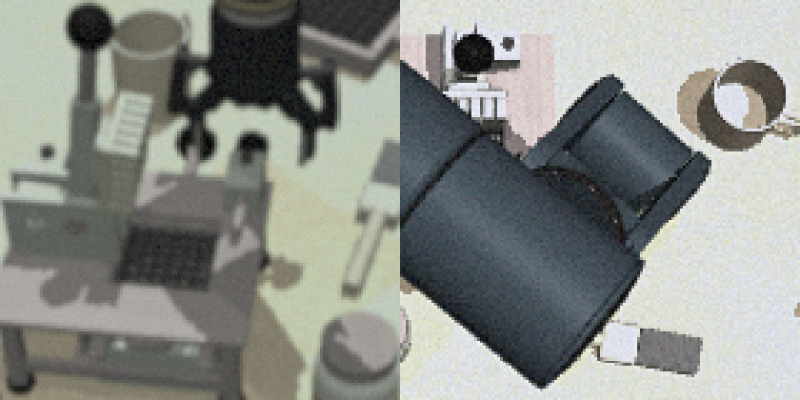

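The fingers sit either side of the pin knob, with tips at crop (190,130) and (305,155) and the knob at (253,143). Closing now.

Emit:
send_rows(
  commands=[
    {"delta_pos":[0.0,0.0,0.0],"yaw":0.0},
    {"delta_pos":[0.0,0.0,0.0],"yaw":0.0},
    {"delta_pos":[0.0,0.0,0.0],"yaw":0.0},
    {"delta_pos":[0.0,0.0,0.0],"yaw":0.0},
    {"delta_pos":[0.0,0.0,0.0],"yaw":0.0},
    {"delta_pos":[0.0,0.0,0.0],"yaw":0.0},
  ],
  grip=1,
  force=50,
)

```text
t: 9.48
tcp_pos: [0.495, -0.2342, 0.0986]
tool_rot: [0.697, 0.717, 0.021, -0.004]
force: [0.0, -1.3, 1.2]
finger_gap: 0.337
```

Emit:
send_rows(
  commands=[
    {"delta_pos":[0.0,-1.0,0.0],"yaw":0.0},
    {"delta_pos":[0.0,-1.0,0.0],"yaw":0.0},
    {"delta_pos":[0.1,-1.5,0.0],"yaw":0.0},
    {"delta_pos":[0.0,0.0,0.0],"yaw":0.0},
  ],
)

```text
t: 9.98
tcp_pos: [0.4946, -0.2525, 0.0969]
tool_rot: [0.7, 0.713, 0.031, -0.019]
force: [-1.8, -9.0, 3.4]
finger_gap: 0.332
```

Emit:
send_rows(
  commands=[
    {"delta_pos":[0.1,-2.0,0.0],"yaw":0.0},
    {"delta_pos":[0.0,-2.0,0.0],"yaw":0.0},
    {"delta_pos":[0.1,-2.0,0.0],"yaw":0.0},
    {"delta_pos":[0.0,0.0,0.0],"yaw":0.0},
  ],
)

```text
t: 10.48
tcp_pos: [0.4945, -0.2934, 0.0933]
tool_rot: [0.704, 0.708, 0.043, -0.036]
force: [0.2, -12.3, -2.4]
finger_gap: 0.333
```

```bash
python3 - <<'E'
from h import *
np.set_printoptions(precision=4,suppress=True)
for i in range(3):
    s=manip.sense()
    print(s['tcp_pos'],s['tool_rot'],s['force'],s['ft_torque'],s['q'],s['qd'])
    manip.snapshot('side')
E
```

```text
[ 0.4945 -0.2934  0.0933] [ 0.7038  0.7082  0.0433 -0.0363] [  0.248  -12.3187  -2.3856] [-2.1195  0.0407  0.0033] [-0.7758  0.6701  1.634   0.1101  0.9126 -0.8528] [ 0.0131  0.0019  0.0081  0.0248 -0.0093  0.0032]
[ 0.4945 -0.2934  0.0934] [ 0.7038  0.7081  0.0434 -0.0362] [ 0.5033 -4.3509 -1.62  ] [-1.0183 -0.133  -0.1291] [-0.7758  0.6698  1.6341  0.1102  0.9127 -0.8526] [-0.0021 -0.0075 -0.0019  0.0089  0.0115  0.0039]
[ 0.4944 -0.2934  0.0936] [ 0.7039  0.708   0.0434 -0.0363] [ 0.5073 -5.0945 -3.1569] [-0.9973 -0.1143 -0.1082] [-0.7759  0.6695  1.6342  0.1104  0.9131 -0.8525] [-0.0006 -0.0071 -0.0003  0.0016  0.0042  0.001 ]
```

Emit:
send_rows(
  commands=[
    {"delta_pos":[0.0,0.0,0.3],"yaw":0.0},
    {"delta_pos":[0.0,0.0,0.3],"yaw":0.0},
    {"delta_pos":[0.0,0.0,0.0],"yaw":0.0},
  ],
  grip=1,
  force=20,
)

```text
t: 11.0
tcp_pos: [0.4938, -0.294, 0.0987]
tool_rot: [0.704, 0.708, 0.043, -0.036]
force: [1.2, -0.9, -5.2]
finger_gap: 0.333
```

```bash
python3 - <<'E'
from h import *
np.set_printoptions(precision=4,suppress=True)
s=manip.sense()
print(s['tcp_pos'],s['tool_rot'],s['force'],s['ft_torque'],s['finger_gap'])
a=snap('side','s4.png')[150:250,270:370]
cv2.imwrite('pics/c4.png',cv2.resize(a,(600,600),interpolation=3))
E
```

```text
[ 0.4938 -0.294   0.0987] [ 0.7042  0.7077  0.043  -0.0365] [ 1.1924 -0.9063 -5.2407] [-0.6531 -0.1743 -0.2069] 0.33278034093112935
```

View pics/c4.png

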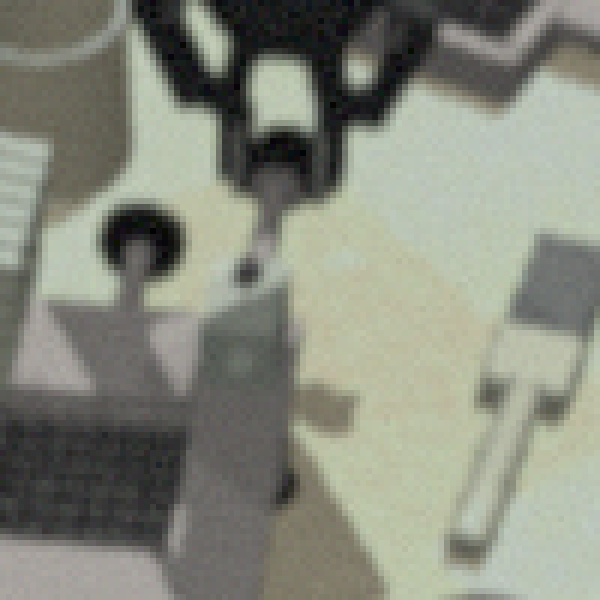

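Emit:
send_rows(
  commands=[
    {"delta_pos":[0.1,-2.0,0.1],"yaw":0.0},
    {"delta_pos":[0.0,-2.0,0.1],"yaw":0.0},
    {"delta_pos":[0.1,-1.5,0.1],"yaw":0.0},
    {"delta_pos":[0.0,0.0,0.0],"yaw":0.0},
  ],
  force=30,
  grip=1,
)

```text
t: 11.55
tcp_pos: [0.4953, -0.353, 0.1028]
tool_rot: [0.704, 0.708, 0.043, -0.037]
force: [0.7, -0.3, -1.4]
finger_gap: 0.332
```

Emit:
send_rows(
  commands=[
    {"delta_pos":[0.0,0.0,2.2],"yaw":0.0},
    {"delta_pos":[3.5,0.0,0.0],"yaw":0.0},
    {"delta_pos":[4.0,0.5,0.0],"yaw":0.0},
    {"delta_pos":[4.0,1.5,0.0],"yaw":0.0},
    {"delta_pos":[3.5,1.5,0.0],"yaw":0.0},
    {"delta_pos":[1.5,1.5,0.0],"yaw":0.0},
    {"delta_pos":[0.0,0.0,0.0],"yaw":0.0},
  ],
)

```text
t: 12.42
tcp_pos: [0.6604, -0.2986, 0.1242]
tool_rot: [0.705, 0.706, 0.043, -0.043]
force: [0.9, -0.6, -1.7]
finger_gap: 0.335
```

Emit:
send_rows(
  commands=[
    {"delta_pos":[0.0,0.0,0.0],"yaw":0.025},
    {"delta_pos":[0.0,0.0,0.0],"yaw":0.0},
  ],
)

```text
t: 12.68
tcp_pos: [0.6578, -0.2994, 0.1239]
tool_rot: [0.696, 0.715, 0.042, -0.045]
force: [0.0, 0.6, -2.0]
finger_gap: 0.331
```

```bash
python3 - <<'E'
from h import *
np.set_printoptions(precision=4,suppress=True)
s=manip.sense()
print(s['tcp_pos'],s['tool_rot'],s['force'],s['ft_torque'],s['finger_gap'])
o=np.array([.549,-.1205,0]);a=.028
D=lambda x,y,z:o+np.array([x*np.cos(a)-y*np.sin(a),x*np.sin(a)+y*np.cos(a),z])
for n,p in [('mouth',D(.106,-.056,.138)),('blocktop corner -y-x',D(.090,-.056,.154)),('blk -y+x',D(.122,-.056,.154)),('knob',D(.106,-.180,.137)),('nose',D(.106,-.084,.137))]: print(n,p,proj('top',p),proj('side',p))
A=snap('side','s5.png')[140:240,220:320];b=snap('top','t5.png')[140:240,330:430]
b=cv2.convertScaleAbs(b,alpha=1.8,beta=10)
cv2.imwrite('pics/c5.png',np.hstack([cv2.resize(A,(400,400),interpolation=3),cv2.resize(b,(400,400),interpolation=3)]))
E
```

```text
[ 0.6578 -0.2994  0.1239] [ 0.6962  0.7152  0.0421 -0.0448] [ 0.0194  0.6322 -1.9719] [-0.1104  0.029  -0.0216] 0.33127873360430166
mouth [ 0.6565 -0.1735  0.138 ] [361.5687 166.5917] [243.2272 194.4528]
blocktop corner -y-x [ 0.6405 -0.174   0.154 ] [362.1058 170.3524] [248.919  190.1801]
blk -y+x [ 0.6725 -0.1731  0.154 ] [361.9116 159.5367] [236.0507 189.0293]
knob [ 0.66   -0.2975  0.137 ] [404.5621 166.613 ] [254.2001 162.9035]
nose [ 0.6573 -0.2015  0.137 ] [371.2615 166.6758] [245.8723 187.1776]
```

View pics/c5.png

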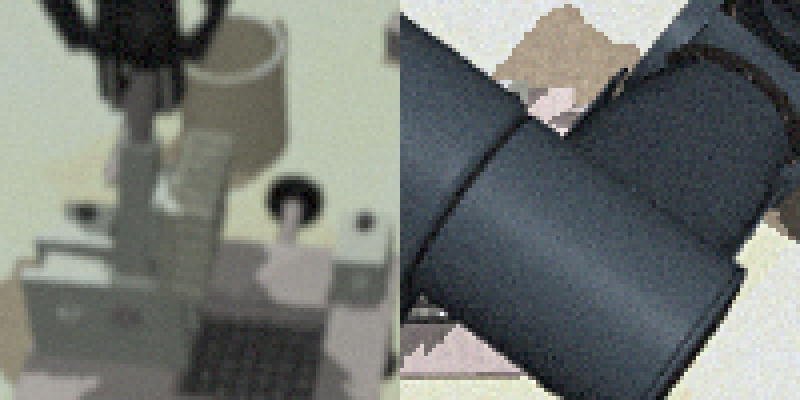

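Emit:
send_rows(
  commands=[
    {"delta_pos":[2.5,0.0,0.0],"yaw":0.0},
    {"delta_pos":[2.5,0.0,0.0],"yaw":0.0},
    {"delta_pos":[0.0,0.0,0.0],"yaw":0.0},
  ],
)

```text
t: 13.15
tcp_pos: [0.7067, -0.3021, 0.1244]
tool_rot: [0.698, 0.714, 0.042, -0.045]
force: [-0.2, 0.2, -1.6]
finger_gap: 0.33
```

```bash
python3 - <<'E'
from h import *
np.set_printoptions(precision=4,suppress=True)
s=manip.sense()
print(s['tcp_pos'],s['tool_rot'],s['force'],s['ft_torque'],s['finger_gap'])
t=s['tcp_pos']
A=snap('side','s6.png')[145:205,210:270]
B=cv2.resize(A,(600,600),interpolation=3)
# predicted level pin: knob at grasp, nose 96mm to +y
k=t+[0,-.002,.0135]; 
for L,dz in [(0,0),(.016,0),(.096,0),(.096,.0085)]:
    p=proj('side',k+[-.028*L,L,dz]); print(L,dz,(p-[210,145])*10+4.5)
cv2.imwrite('pics/c6.png',cv2.convertScaleAbs(B,alpha=1.3))
E
```

```text
[ 0.7067 -0.3021  0.1244] [ 0.6978  0.7136  0.0419 -0.045 ] [-0.1806  0.2421 -1.648 ] [-0.138   0.023  -0.0279] 0.3300164289666147
0 0 [280.5901 147.1468]
0.016 0 [265.9829 185.3285]
0.096 0 [189.0802 386.3445]
0.096 0.0085 [184.4348 360.7124]
```

View pics/c6.png

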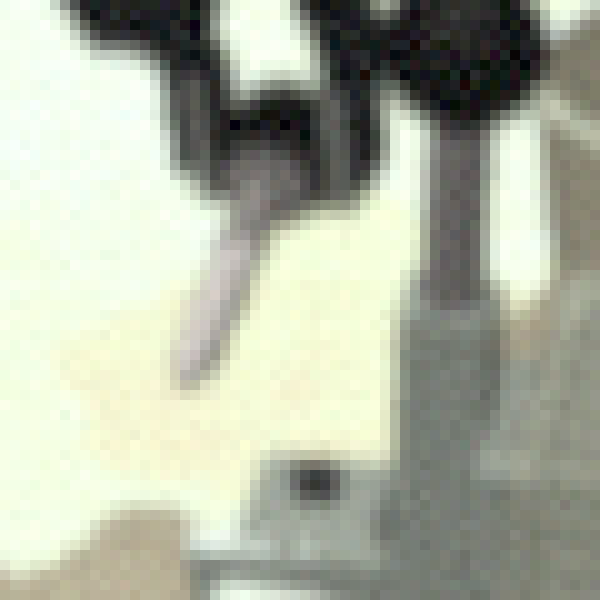

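Pin seen clear of the arm: the nose at crop (190,383) is within 3 px (about 1 mm) of a level, aligned pin. I'll go back to the lock line.

Emit:
send_rows(
  commands=[
    {"delta_pos":[-2.3,0.0,0.0],"yaw":0.0},
    {"delta_pos":[-2.3,0.0,0.0],"yaw":0.0},
    {"delta_pos":[0.0,0.0,0.0],"yaw":0.0},
    {"delta_pos":[0.0,0.0,0.0],"yaw":0.0},
  ],
)

```text
t: 13.7
tcp_pos: [0.6544, -0.3031, 0.1242]
tool_rot: [0.699, 0.712, 0.041, -0.047]
force: [1.3, 0.2, -1.7]
finger_gap: 0.333
```

Emit:
send_rows(
  commands=[
    {"delta_pos":[0.6,0.0,0.1],"yaw":0.005},
    {"delta_pos":[0.0,0.0,0.0],"yaw":0.0},
  ],
)

```text
t: 13.95
tcp_pos: [0.6619, -0.3035, 0.1256]
tool_rot: [0.697, 0.714, 0.041, -0.047]
force: [0.4, 0.0, -0.9]
finger_gap: 0.332
```

Emit:
send_rows(
  commands=[
    {"delta_pos":[-0.1,1.0,0.0],"yaw":0.0},
    {"delta_pos":[0.0,1.0,0.0],"yaw":0.0},
    {"delta_pos":[-0.1,1.0,0.0],"yaw":0.0},
    {"delta_pos":[0.0,0.0,0.0],"yaw":0.0},
  ],
)

```text
t: 14.45
tcp_pos: [0.6602, -0.2698, 0.1251]
tool_rot: [0.696, 0.715, 0.041, -0.047]
force: [0.1, -0.2, -1.0]
finger_gap: 0.332
```

Emit:
send_rows(
  commands=[
    {"delta_pos":[-0.1,0.8,0.0],"yaw":0.0},
    {"delta_pos":[0.0,0.8,0.0],"yaw":0.0},
    {"delta_pos":[0.0,0.0,0.0],"yaw":0.0},
  ],
)

```text
t: 14.82
tcp_pos: [0.6596, -0.2573, 0.1252]
tool_rot: [0.696, 0.715, 0.038, -0.043]
force: [0.2, 0.4, -3.4]
finger_gap: 0.332
```

Emit:
send_rows(
  commands=[
    {"delta_pos":[0.0,0.8,-0.1],"yaw":0.0},
    {"delta_pos":[0.0,0.8,0.0],"yaw":0.0},
    {"delta_pos":[0.0,0.0,0.0],"yaw":0.0},
  ],
)

```text
t: 15.2
tcp_pos: [0.6589, -0.2399, 0.1235]
tool_rot: [0.697, 0.715, 0.038, -0.044]
force: [0.3, -0.6, -3.3]
finger_gap: 0.332
```

Emit:
send_rows(
  commands=[
    {"delta_pos":[0.0,0.8,0.0],"yaw":0.0},
    {"delta_pos":[0.0,0.8,0.0],"yaw":0.0},
    {"delta_pos":[0.0,0.8,0.0],"yaw":0.0},
    {"delta_pos":[0.0,0.0,0.0],"yaw":0.0},
  ],
)

```text
t: 15.7
tcp_pos: [0.658, -0.2222, 0.1234]
tool_rot: [0.696, 0.716, 0.033, -0.039]
force: [0.5, 1.8, -3.5]
finger_gap: 0.33
```

Emit:
send_rows(
  commands=[
    {"delta_pos":[0.0,0.9,0.0],"yaw":0.0},
    {"delta_pos":[0.0,0.9,0.0],"yaw":0.0},
    {"delta_pos":[0.0,0.9,0.0],"yaw":0.0},
    {"delta_pos":[0.0,0.0,0.0],"yaw":0.0},
  ],
)

```text
t: 16.2
tcp_pos: [0.6575, -0.2046, 0.124]
tool_rot: [0.696, 0.717, 0.026, -0.032]
force: [0.1, 2.9, -4.2]
finger_gap: 0.33
```

Emit:
send_rows(
  commands=[
    {"delta_pos":[0.0,1.0,0.0],"yaw":0.0},
    {"delta_pos":[0.0,1.2,0.0],"yaw":0.0},
    {"delta_pos":[0.0,1.2,0.0],"yaw":0.0},
    {"delta_pos":[0.0,0.5,0.0],"yaw":0.0},
  ],
  grip=1,
  force=60,
)

```text
t: 16.7
tcp_pos: [0.6579, -0.1888, 0.1248]
tool_rot: [0.694, 0.719, 0.011, -0.014]
force: [0.2, -7.7, -2.3]
finger_gap: 0.332
```

Emit:
send_rows(
  commands=[
    {"delta_pos":[0.0,1.2,0.0],"yaw":0.0},
    {"delta_pos":[0.0,1.5,0.0],"yaw":0.0},
  ],
)

```text
t: 16.95
tcp_pos: [0.6579, -0.1858, 0.1254]
tool_rot: [0.693, 0.721, -0.003, 0.001]
force: [-4.5, -27.3, -6.1]
finger_gap: 0.329
```

Emit:
send_rows(
  commands=[
    {"delta_pos":[0.0,0.0,0.0],"yaw":0.0},
    {"delta_pos":[0.0,0.0,0.0],"yaw":0.0},
    {"delta_pos":[0.0,0.0,0.0],"yaw":0.0},
    {"delta_pos":[0.0,0.0,0.0],"yaw":0.0},
    {"delta_pos":[0.0,-0.2,3.0],"yaw":0.0},
    {"delta_pos":[0.0,-2.0,4.0],"yaw":0.0},
    {"delta_pos":[-3.0,-4.0,4.0],"yaw":0.0},
    {"delta_pos":[-4.0,-4.0,0.0],"yaw":0.0},
    {"delta_pos":[-4.0,-1.0,0.0],"yaw":0.0},
    {"delta_pos":[0.0,0.0,0.0],"yaw":0.0},
  ],
  grip=-1,
)

```text
t: 18.2
tcp_pos: [0.5472, -0.291, 0.2406]
tool_rot: [0.691, 0.723, -0.0, 0.0]
force: [0.8, -0.4, -0.7]
finger_gap: 0.997
```

```bash
python3 - <<'E'
from h import *
np.set_printoptions(precision=4,suppress=True)
s=manip.sense()
print(s['tcp_pos'],s['tool_rot'],s['force'],s['finger_gap'],s['q'])
o=np.array([.549,-.1205,0]);a=.028
D=lambda x,y,z:o+np.array([x*np.cos(a)-y*np.sin(a),x*np.sin(a)+y*np.cos(a),z])
for n,p in [('knob',D(.106,-.072,.1365)),('knob5out',D(.106,-.077,.1365)),('ball',D(.047,0,.327)),('mouth',D(.106,-.056,.138)),('ejface',D(0,-.165,.075))]: print(n,p,proj('top',p),proj('side',p))
A=snap('side','s7.png')[130:230,220:320];b=snap('top','t7.png')[130:230,320:420]
b=cv2.convertScaleAbs(b,alpha=1.8,beta=10)
cv2.imwrite('pics/c7.png',np.hstack([cv2.resize(A,(400,400),interpolation=3),cv2.resize(b,(400,400),interpolation=3)]))
E
```

```text
[ 0.5472 -0.291   0.2406] [ 0.6909  0.723  -0.      0.    ] [ 0.7578 -0.3607 -0.6923] 0.9969562997858812 [-0.6688  0.5105  1.4364 -0.0001  1.1947 -0.7142]
knob [ 0.657  -0.1895  0.1365] [367.0809 166.7348] [244.791  190.5448]
knob5out [ 0.6571 -0.1945  0.1365] [368.816  166.7316] [245.2525 189.199 ]
ball [ 0.596  -0.1192  0.327 ] [345.6436 167.0641] [254.3888 148.1084]
mouth [ 0.6565 -0.1735  0.138 ] [361.5687 166.5917] [243.2272 194.4528]
ejface [ 0.5536 -0.2854  0.075 ] [397.3584 207.3391] [293.9031 187.8281]
```

View pics/c7.png

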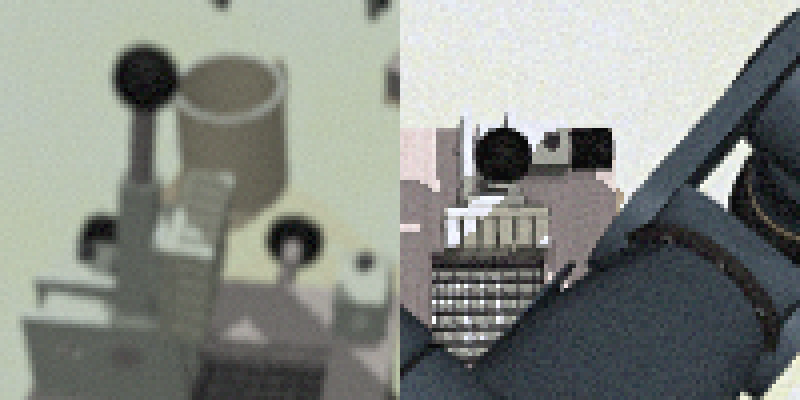

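Emit:
send_rows(
  commands=[
    {"delta_pos":[0.3,-2.0,-2.0],"yaw":-0.015},
    {"delta_pos":[0.3,-1.9,-3.0],"yaw":0.0},
    {"delta_pos":[0.0,0.0,-4.0],"yaw":0.0},
    {"delta_pos":[0.0,0.0,-3.5],"yaw":0.0},
    {"delta_pos":[0.0,0.0,-2.5],"yaw":0.0},
    {"delta_pos":[0.0,0.0,0.0],"yaw":0.0},
  ],
  grip=1,
  force=40,
)

```text
t: 19.05
tcp_pos: [0.5624, -0.3323, 0.077]
tool_rot: [0.694, 0.72, 0.001, 0.002]
force: [-0.6, 0.5, -0.3]
finger_gap: 0.001
```

Emit:
send_rows(
  commands=[
    {"delta_pos":[-0.8,0.5,-1.1],"yaw":0.0},
    {"delta_pos":[0.0,1.5,0.0],"yaw":0.0},
    {"delta_pos":[0.0,1.5,0.0],"yaw":0.0},
    {"delta_pos":[0.0,1.5,0.0],"yaw":0.0},
  ],
)

```text
t: 19.55
tcp_pos: [0.5558, -0.2823, 0.0667]
tool_rot: [0.694, 0.72, -0.0, 0.005]
force: [-1.7, -6.0, -2.9]
finger_gap: 0.001
```

Emit:
send_rows(
  commands=[
    {"delta_pos":[-0.1,1.3,0.0],"yaw":0.0},
    {"delta_pos":[-0.1,1.3,0.0],"yaw":0.0},
    {"delta_pos":[0.0,1.3,0.0],"yaw":0.0},
    {"delta_pos":[0.0,1.3,0.0],"yaw":0.0},
  ],
)

```text
t: 20.05
tcp_pos: [0.556, -0.2436, 0.0696]
tool_rot: [0.688, 0.726, -0.01, 0.021]
force: [-14.9, -53.3, -21.3]
finger_gap: -0.005
```

Emit:
send_rows(
  commands=[
    {"delta_pos":[0.0,0.2,0.0],"yaw":0.0},
    {"delta_pos":[0.0,0.0,0.0],"yaw":0.0},
    {"delta_pos":[0.0,-3.0,0.0],"yaw":0.0},
    {"delta_pos":[0.0,-3.0,0.0],"yaw":0.0},
    {"delta_pos":[0.0,-2.5,0.5],"yaw":0.0},
    {"delta_pos":[0.0,0.0,5.0],"yaw":0.0},
    {"delta_pos":[-1.0,0.0,6.0],"yaw":0.0},
    {"delta_pos":[-2.0,0.0,6.0],"yaw":0.0},
    {"delta_pos":[-5.0,2.0,5.0],"yaw":0.0},
    {"delta_pos":[-5.0,4.0,2.0],"yaw":0.0},
  ],
)

```text
t: 21.3
tcp_pos: [0.4398, -0.2783, 0.3145]
tool_rot: [0.686, 0.727, -0.012, 0.03]
force: [-0.0, 0.8, 1.4]
finger_gap: -0.001
```

```bash
python3 - <<'E'
from h import *
np.set_printoptions(precision=4,suppress=True)
s=manip.sense()
print(s['tcp_pos'],s['tool_rot'],s['force'],s['finger_gap'],s['q'])
o=np.array([.549,-.1205,0]);a=.028
D=lambda x,y,z:o+np.array([x*np.cos(a)-y*np.sin(a),x*np.sin(a)+y*np.cos(a),z])
t=D(0,.124,.080)
for n,p in [('tong',t),('tip',D(0,.147,.086)),('knob',D(.106,-.072,.137))]: print(n,p,proj('top',p),proj('side',p))
A=snap('side','s8.png');A0=cv2.imread('pics/side0.png')
b=snap('top','t8.png')
u,v=proj('side',t).astype(int)
d=cv2.absdiff(A,A0).max(2)[v-25:v+25,u-40:u+40]; m=(cv2.GaussianBlur(d,(3,3),0)>30).astype(np.uint8)
N,L,S,C=cv2.connectedComponentsWithStats(m)
for i in range(1,N):
    if S[i,4]>15: print(S[i]+[u-40,v-25,0,0,0],C[i]+[u-40,v-25])
E
```

```text
[ 0.4398 -0.2783  0.3145] [ 0.6855  0.7273 -0.0119  0.0304] [-0.0441  0.8189  1.3679] -0.0014671749979189132 [-0.7656  0.2674  1.6209 -0.025   1.1922 -0.8162]
tong [0.5455 0.0035 0.08  ] [299.5112 207.2163] [273.3263 270.6761]
tip [0.5449 0.0264 0.086 ] [291.5968 206.7806] [271.1903 277.0428]
knob [ 0.657  -0.1895  0.137 ] [367.0962 166.6837] [244.7685 190.395 ]
[233 245  60  14 499] [264.483  250.7615]
[307 245   6   5  23] [309.8696 246.5652]
[254 258  34  21 361] [272.9557 267.3878]
[307 262   6  29 115] [310.2522 276.1478]
[233 279  30  16 264] [245.2992 289.5417]
[266 290  12   5  51] [271.1961 292.3333]
[280 292  11   3  25] [284.4  293.28]
```

Emit:
send_rows(
  commands=[
    {"delta_pos":[0.0,5.0,0.0],"yaw":-0.03},
    {"delta_pos":[0.0,5.5,0.0],"yaw":0.0},
    {"delta_pos":[0.0,5.5,0.0],"yaw":0.0},
    {"delta_pos":[0.0,5.5,0.0],"yaw":0.0},
    {"delta_pos":[2.0,4.5,-1.0],"yaw":0.0},
    {"delta_pos":[4.5,1.5,-3.0],"yaw":0.0},
    {"delta_pos":[3.5,0.0,-4.0],"yaw":0.0},
    {"delta_pos":[0.0,0.0,-4.0],"yaw":0.0},
    {"delta_pos":[0.0,0.0,0.0],"yaw":0.0},
  ],
  grip=-1,
)

```text
t: 22.52
tcp_pos: [0.5403, 0.0155, 0.1977]
tool_rot: [0.695, 0.718, -0.006, 0.034]
force: [0.4, -0.4, -0.1]
finger_gap: 1.002
```

Emit:
send_rows(
  commands=[
    {"delta_pos":[0.6,-1.6,-2.0],"yaw":-0.006},
    {"delta_pos":[0.0,0.0,-3.0],"yaw":0.0},
    {"delta_pos":[0.0,0.0,-3.0],"yaw":0.0},
    {"delta_pos":[0.0,0.0,-2.0],"yaw":0.0},
    {"delta_pos":[0.0,0.0,0.0],"yaw":0.0},
  ],
)

```text
t: 23.15
tcp_pos: [0.5537, -0.0015, 0.1057]
tool_rot: [0.697, 0.716, -0.001, 0.041]
force: [-1.2, 0.9, 0.0]
finger_gap: 0.996
```

Emit:
send_rows(
  commands=[
    {"delta_pos":[-0.7,0.0,-1.0],"yaw":0.0},
    {"delta_pos":[0.0,0.0,-1.5],"yaw":0.0},
    {"delta_pos":[0.0,0.0,-1.0],"yaw":0.0},
    {"delta_pos":[0.0,0.0,0.0],"yaw":0.0},
  ],
)

```text
t: 23.65
tcp_pos: [0.5488, -0.0019, 0.0725]
tool_rot: [0.697, 0.715, 0.001, 0.044]
force: [0.5, 0.3, -1.0]
finger_gap: 1.003
```

Emit:
send_rows(
  commands=[
    {"delta_pos":[-0.2,0.1,-0.5],"yaw":0.0},
    {"delta_pos":[0.0,0.0,0.0],"yaw":0.0},
  ],
)

```text
t: 23.9
tcp_pos: [0.5468, -0.0008, 0.0672]
tool_rot: [0.697, 0.716, 0.001, 0.044]
force: [0.1, 0.3, 1.0]
finger_gap: 0.998
```

Emit:
send_rows(
  commands=[
    {"delta_pos":[0.0,0.0,0.0],"yaw":0.0},
    {"delta_pos":[0.0,0.0,0.0],"yaw":0.0},
    {"delta_pos":[0.0,0.0,0.0],"yaw":0.0},
    {"delta_pos":[0.0,0.0,0.0],"yaw":0.0},
    {"delta_pos":[0.0,0.0,0.0],"yaw":0.0},
    {"delta_pos":[0.0,0.0,0.0],"yaw":0.0},
  ],
  grip=1,
  force=80,
)

```text
t: 24.65
tcp_pos: [0.5469, -0.0007, 0.0681]
tool_rot: [0.697, 0.715, 0.001, 0.044]
force: [-0.3, 1.1, 1.6]
finger_gap: 0.401
```

Emit:
send_rows(
  commands=[
    {"delta_pos":[0.0,1.3,0.0],"yaw":0.0},
    {"delta_pos":[-0.1,1.3,0.0],"yaw":0.0},
    {"delta_pos":[0.0,1.3,0.0],"yaw":0.0},
    {"delta_pos":[0.0,0.0,0.0],"yaw":0.0},
  ],
)

```text
t: 25.15
tcp_pos: [0.546, 0.0413, 0.0679]
tool_rot: [0.697, 0.716, 0.002, 0.045]
force: [0.5, 0.7, 0.9]
finger_gap: 0.403
```

Emit:
send_rows(
  commands=[
    {"delta_pos":[0.0,1.3,0.0],"yaw":0.0},
    {"delta_pos":[-0.1,1.3,0.0],"yaw":0.0},
    {"delta_pos":[0.0,1.0,0.0],"yaw":0.0},
    {"delta_pos":[0.0,0.0,0.0],"yaw":0.0},
  ],
  force=110,
  grip=1,
)

```text
t: 25.65
tcp_pos: [0.5446, 0.0804, 0.0677]
tool_rot: [0.697, 0.716, 0.002, 0.044]
force: [1.1, 0.1, -0.0]
finger_gap: 0.388
```

Emit:
send_rows(
  commands=[
    {"delta_pos":[0.0,1.0,0.0],"yaw":0.0},
    {"delta_pos":[-0.1,1.0,0.1],"yaw":0.0},
    {"delta_pos":[0.0,1.0,0.1],"yaw":0.0},
    {"delta_pos":[0.0,1.0,0.0],"yaw":0.0},
    {"delta_pos":[0.0,0.0,0.0],"yaw":0.0},
  ],
)

```text
t: 26.28
tcp_pos: [0.5427, 0.1237, 0.069]
tool_rot: [0.697, 0.715, 0.001, 0.043]
force: [-0.1, 1.0, -2.9]
finger_gap: 0.389
```

```bash
python3 - <<'E'
from h import *
np.set_printoptions(precision=4,suppress=True)
s=manip.sense(); print(s['tcp_pos'],s['tool_rot'],s['force'],s['ft_torque'],s['finger_gap'])
# tray: dark-bordered region in first top image, refine via corners of rim given z=.042
P=np.array([onz('top',u,v,.042)[:2] for u,v in[(153,160),(225,170),(209,267),(134,256)]])
print(P, P.mean(0),np.linalg.norm(P-np.roll(P,1,0),axis=1))
im=cv2.imread('pics/top0.png')
print(im[210,125:235].max(1))
print(im[150:280,180].max(1))
E
```

```text
[0.5427 0.1237 0.069 ] [0.6973 0.7155 0.0014 0.0433] [-0.0705  1.0307 -2.9493] [ 0.128   0.0352 -0.0118] 0.38911182432191943
[[0.6904 0.4563]
 [0.6645 0.2353]
 [0.3668 0.2663]
 [0.394  0.4895]] [0.5289 0.3618] [0.2983 0.2225 0.2994 0.2249]
[ 98  98  99 101 101  96  93  99 100  97  98  96  99  99 102  98  98 107
 106 102 109  43  32  29  29  85 104  97  63  63  61  62  59  61  64  60
  60  57  78  96  91 104 103  98 105 105 104 105 109 105 105 104 108 107
 107 103 108 106 105 101 106 107 107 105 104 104 107 101 106 109 111 111
 107 108 105 102  97  77  62  64  69  69  66  69  67  62  60  67  23 106
 105 106 107  79  98 101 101  98 102 102 102 102 103 104 104 101 103 102
 103 101]
[ 97  94 100  99 101  99 101 100  98 101 100 100  96  95 106 104 104  98
  65  27  27  52 109 108 109  98  59  60  62  55 110 107 101 107 103  60
  59  62  66 108 106 103 109 106  71  58  65  60  96 107 103 110 102  65
  65  70  61  55 113 103 103 105  89  61  62  65  66 111 102 105 105 101
  59  62  60  65  83 108 107 107 103  79  60  59  66  69 110 106 104 103
 101  64  67  65  72 110 107 106 108 101  61  64  63  65  83 111 103  74
  97  93 107 100  99  68 101 102 100  97 100 102 102 101 102 100 100 100
 103 104 101 104]
```

Emit:
send_rows(
  commands=[
    {"delta_pos":[0.0,0.5,1.5],"yaw":0.0},
    {"delta_pos":[0.0,1.5,2.0],"yaw":-0.03},
    {"delta_pos":[0.0,3.0,1.5],"yaw":-0.05},
    {"delta_pos":[0.0,4.0,0.0],"yaw":-0.05},
    {"delta_pos":[0.0,4.0,0.0],"yaw":0.0},
    {"delta_pos":[0.0,4.0,0.0],"yaw":0.0},
    {"delta_pos":[0.0,4.0,0.0],"yaw":0.0},
    {"delta_pos":[0.0,3.0,0.0],"yaw":0.0},
    {"delta_pos":[0.0,2.0,0.0],"yaw":0.0},
    {"delta_pos":[0.0,0.0,0.0],"yaw":0.0},
  ],
)

```text
t: 27.52
tcp_pos: [0.5445, 0.392, 0.1304]
tool_rot: [0.746, 0.665, 0.004, 0.045]
force: [0.5, -0.7, -2.1]
finger_gap: 0.388
```

Emit:
send_rows(
  commands=[
    {"delta_pos":[-0.9,1.4,-1.0],"yaw":0.0},
    {"delta_pos":[0.0,0.0,-2.0],"yaw":0.0},
    {"delta_pos":[0.0,0.0,-2.0],"yaw":0.0},
    {"delta_pos":[0.0,0.0,-2.0],"yaw":0.0},
    {"delta_pos":[0.0,0.0,-1.0],"yaw":0.0},
    {"delta_pos":[0.0,0.0,0.0],"yaw":0.0},
  ],
)

```text
t: 28.28
tcp_pos: [0.533, 0.4012, 0.0425]
tool_rot: [0.747, 0.663, -0.001, 0.044]
force: [-0.4, 0.1, -1.1]
finger_gap: 0.391
```

Emit:
send_rows(
  commands=[
    {"delta_pos":[0.0,0.4,-1.0],"yaw":0.0},
    {"delta_pos":[0.0,0.0,-1.0],"yaw":0.0},
    {"delta_pos":[0.0,0.0,-0.5],"yaw":0.0},
    {"delta_pos":[0.0,0.0,0.0],"yaw":0.0},
  ],
)

```text
t: 28.78
tcp_pos: [0.5343, 0.4062, 0.0171]
tool_rot: [0.747, 0.663, 0.001, 0.045]
force: [0.2, -0.9, -1.9]
finger_gap: 0.391
```

Emit:
send_rows(
  commands=[
    {"delta_pos":[0.0,0.0,-0.4],"yaw":0.0},
    {"delta_pos":[0.0,0.0,-0.3],"yaw":0.0},
    {"delta_pos":[0.0,0.0,0.0],"yaw":0.0},
  ],
)

```text
t: 29.15
tcp_pos: [0.5347, 0.4065, 0.0105]
tool_rot: [0.747, 0.663, 0.002, 0.045]
force: [-0.4, -0.1, -1.6]
finger_gap: 0.387
```

Emit:
send_rows(
  commands=[
    {"delta_pos":[0.0,0.0,-0.2],"yaw":0.0},
    {"delta_pos":[0.0,0.0,-0.1],"yaw":0.0},
    {"delta_pos":[0.0,0.0,0.0],"yaw":0.0},
  ],
)

```text
t: 29.52
tcp_pos: [0.5349, 0.4066, 0.0098]
tool_rot: [0.747, 0.663, 0.002, 0.045]
force: [-0.8, 0.5, -1.1]
finger_gap: 0.394
```

Emit:
send_rows(
  commands=[
    {"delta_pos":[0.0,0.0,-0.2],"yaw":0.0},
    {"delta_pos":[0.0,0.0,0.0],"yaw":0.0},
  ],
)

```text
t: 29.78
tcp_pos: [0.5349, 0.4066, 0.0097]
tool_rot: [0.747, 0.663, 0.002, 0.045]
force: [-0.0, -1.0, 0.2]
finger_gap: 0.39
```

Contact: the tool no longer sinks and the weight is off it. Releasing and backing up.

Emit:
send_rows(
  commands=[
    {"delta_pos":[0.0,0.0,0.0],"yaw":0.0},
    {"delta_pos":[0.0,0.0,0.0],"yaw":0.0},
    {"delta_pos":[0.0,0.0,0.0],"yaw":0.0},
    {"delta_pos":[0.0,0.0,0.0],"yaw":0.0},
    {"delta_pos":[0.0,0.0,1.0],"yaw":0.0},
    {"delta_pos":[0.0,0.0,4.0],"yaw":0.0},
    {"delta_pos":[0.0,0.0,6.0],"yaw":0.0},
    {"delta_pos":[-2.0,5.0,6.0],"yaw":0.0},
    {"delta_pos":[-3.0,6.0,3.0],"yaw":0.0},
    {"delta_pos":[-3.0,6.0,0.0],"yaw":0.0},
  ],
  grip=-1,
)

```text
t: 31.02
tcp_pos: [0.468, 0.5528, 0.2009]
tool_rot: [0.75, 0.66, 0.005, 0.045]
force: [0.4, 1.3, -0.5]
finger_gap: 0.998
```

Emit:
send_rows(
  commands=[
    {"delta_pos":[-6.0,2.0,0.0],"yaw":0.0},
    {"delta_pos":[-6.0,2.0,0.0],"yaw":0.0},
    {"delta_pos":[-6.0,2.0,0.0],"yaw":0.0},
    {"delta_pos":[0.0,0.0,0.0],"yaw":0.0},
  ],
)

```text
t: 31.52
tcp_pos: [0.2839, 0.6179, 0.205]
tool_rot: [0.748, 0.662, 0.009, 0.044]
force: [0.9, -0.0, 0.1]
finger_gap: 0.996
```

```bash
python3 - <<'E'
from h import *
s=manip.sense(); print(s['tcp_pos'],s['force'],s['finger_gap'])
A=snap('side','s9.png');b=snap('top','t9.png')
b=cv2.convertScaleAbs(b,alpha=1.8,beta=10)[130:300,120:480]
A0=cv2.imread('pics/side0.png')
cv2.imwrite('pics/c9.png',np.vstack([cv2.resize(b,(720,340),interpolation=3),np.hstack([cv2.resize(A[130:330,180:380],(260,260),interpolation=3),cv2.resize(A[300:480,100:440],(460,260),interpolation=3)])]))
E
```

```text
[0.28394621 0.61794681 0.2049946 ] [ 0.93946779 -0.00456109  0.07512231] 0.9956892114190102
```

View pics/c9.png

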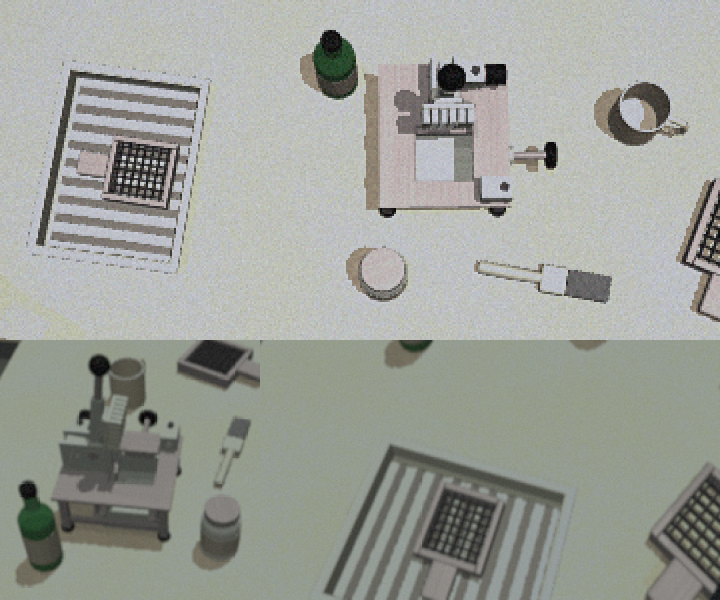

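```bash
python3 - <<'E'
from h import *
c=onz('top',190.8,216.8,.027)[:2]-[.5289,.3618]; a=-.11
print('cassette in tray',c@[np.cos(a),np.sin(a)],c@[-np.sin(a),np.cos(a)])
fr=[onz('top',120+u/2-.25,130+v/2-.25,.027)[:2].round(3) for u,v in[(109,137),(179,143),(175,208),(103,203)]]
print(fr,[np.linalg.norm(fr[i]-fr[i-1]).round(3) for i in range(4)])
manip.sign_off()
E
```

```text
cassette in tray -0.006151171336926067 -0.029399176514426743
[array([0.576, 0.387]), array([0.569, 0.28 ]), array([0.469, 0.28 ]), array([0.474, 0.389])] [np.float64(0.102), np.float64(0.107), np.float64(0.1), np.float64(0.109)]
the job is handed in; nothing more can be done
```

I finished the whole sequence and handed the job in at about 31.6 s of the 72 s allowed. The hand-in gives no verdict.

**What I did**
- **Press arm:** I swung it up to its stop. From the pictures its joint is at about 1.43–1.45 rad.
- **Lock pin:** I pulled it from the parking bushing and pushed it home through the lock bushing. It met a hard stop at about 27 N, and the knob sits within about 1 mm of the seated position.
- **Ejector:** I pushed the plunger to its stop at about 53 N. The tongue then appeared where it should be after 52 mm of travel.
- **Cassette:** I drew it out by the tongue and set it down in the tray. Its weight was on the tray before I let go.

**Last checks**
- **Cassette in the tray:** it looks flat, about 6 mm off centre in the tray's x and 29 mm in y, well inside the limits. The frame measures about 100 × 108 mm in the picture against 100 × 100 mm, roughly 2–3 pixels of marking error. I judged height and tilt only by eye.
- **Bystanders:** the bottle, jar, mug and brush look untouched in the last picture. I did not measure their shift.
- **Robot:** the gripper was open, clear of everything, and reading about 1 N.

**Deviations**
- **Finger slip:** the fingers slid a little on the ball as I pressed the arm against its stop.
- **Tool tilt:** the tool tilted by up to about 0.11 rad under load. While I was drawing the pin out it levered in the parking bore, and I eased it by raising the knob.

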